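# Try a lens-tube sleeve on the step gauge and sort it on the tipping tray

### The job

Take the brass sleeve that stands on the blue pad and try it on the upright gauge pin: lower it over the pin until it is fully down on the gauge's base, or, if it is too tight, until it rests on the pin's step half-way up. Then stand it upright in the green pan of the tipping tray if it went fully down, or in the red pan if it stopped at the step, so that its weight tips the tray to that side. Leave the other sleeve on the black pad and everything else alone.

Things in the scene. Friction and masses are not known exactly. Their poses are not given: they have to be found in the camera images.
- sleeve_a_center (a point): Sleeve A: brass sleeve (tube), 40 mm outer diameter, 45 mm tall, standing upright on one of the two pads; the two sleeves look alike from outside and swap places from run to run. One of the two has a 27 mm bore and fits the gauge, the other a 21 mm bore and does not; which is which is not told. About 0.22 to 0.4 kg. This point: on its axis, half-way up; z along the axis. 
- sleeve_b_center (a point): Sleeve B: brass sleeve (tube), 40 mm outer diameter, 45 mm tall, standing upright on one of the two pads; the two sleeves look alike from outside and swap places from run to run. One of the two has a 27 mm bore and fits the gauge, the other a 21 mm bore and does not; which is which is not told. About 0.22 to 0.4 kg. This point: on its axis, half-way up; z along the axis. 
- pad_blue_top (a point): blue square pad, 80 x 80 x 4 mm, fixed; the sleeve to be tested stands near its middle. This point: middle of its top face.
- pad_black_top (a point): black rubber pad, 80 x 80 x 4 mm, fixed; the sleeve that waits and stays stands near its middle. This point: middle of its top face.
- gauge_foot (a point): step gauge, fixed: a grey base block 70 x 70 x 20 mm with a vertical steel pin in its middle. The pin has a lower part of 24 mm diameter, 35 mm tall, then a step (3 mm tall, 45 degree slope) down to a nose of 18 mm diameter, 14 mm tall, and a 6 mm tapered tip; 58 mm in all above the base block. This point: on the pin's axis at the top face of the base block, where a sleeve that fits comes to rest with its lower end; z up along the pin.
- gauge_step (a point): on the pin's axis 35 mm above gauge_foot, at the lower edge of the step. A sleeve that is too tight comes to rest with its lower end 0 to 3 mm above this point.
- rocker (a joint): tilt (rad) of the tipping tray, an aluminium seesaw 90 x 236 mm on a pivot 52 mm above the table, on a fixed grey stand. 0 = level (a weak spring of 0.3 N m/rad holds it there when empty), +0.2 = green end down at its stop, -0.2 = red end down at its stop. One sleeve in a pan tips it fully; it gives way when pressed.
- green_pan (a point): green square pan at one end of the tipping tray: flat floor 82 x 82 mm, rims 6 mm high all round. This point: middle of the pan's floor (about 61 mm above the table when level, 15 mm lower when tipped down); y points away from the pivot, the pivot lies 73 mm toward -y; z is the floor's normal. Tips with the tray.
- red_pan (a point): red square pan at the other end of the tipping tray, same size. This point: middle of the pan's floor; the pivot lies 73 mm toward +y; z is the floor's normal. Tips with the tray.
- reagent_bottle: loose glass jar with a blue cap, 70 mm wide, 110 mm tall, a bystander. Origin: centre of its underside.
- petri_dish: loose clear dish with lid, 90 mm wide, 15 mm tall, a bystander. Origin: centre of its underside.
- pen: loose white and blue pen, about 134 x 10 x 10 mm, lying along its x axis, a bystander. Origin: under the middle of its white part.
- beaker: loose glass beaker, 68 mm wide, 90 mm tall, a bystander. Origin: centre of its underside.
- amber_bottle: loose amber bottle, 48 mm wide, 75 mm tall, a bystander. Origin: centre of its underside.
Things that resemble listed ones, but are neither listed nor needed, are in the scene too. Leave any orange or pink look-alike of the part that bears pad_black_top alone.

How it is judged:
On the way:
1. the sleeve from the blue pad is tried on the gauge pin: fully down on the base if it fits, or down on the step if it is too tight, while the other waits on the black pad (((horizontal distance between sleeve_a_center and gauge_foot below 0.006 m and z of sleeve_a_center in the frame of gauge_foot below 0.0275 m and angle between sleeve_a_center's own z axis and vertical below 0.12 rad and horizontal distance between sleeve_b_center and pad_black_top below 0.03 m) or (horizontal distance between sleeve_b_center and gauge_foot below 0.007 m and z of sleeve_b_center in the frame of gauge_step below 0.0295 m and angle between sleeve_b_center's own z axis and vertical below 0.15 rad and horizontal distance between sleeve_a_center and pad_black_top below 0.03 m))), for 0.2 s.
At the end, for the whole second after the job is handed in: The tested sleeve stands at rest in the right pan (green: it fitted, red: too tight), within 27 mm of its middle in x and y and 0.4 rad of vertical; the tray is tipped to that side by over 0.14 rad; the other sleeve stands upright within 30 mm of the black pad's middle (((x of sleeve_a_center in the frame of green_pan between -0.027 and 0.027 m and y of sleeve_a_center in the frame of green_pan between -0.027 and 0.027 m and z of sleeve_a_center in the frame of green_pan between 0.016 and 0.029 m and angle between sleeve_a_center's own z axis and vertical below 0.4 rad and value of joint rocker above 0.14 rad and linear speed of sleeve_a below 0.02 m/s and horizontal distance between sleeve_b_center and pad_black_top below 0.03 m and angle between sleeve_b_center's own z axis and vertical below 0.15 rad) or (x of sleeve_b_center in the frame of red_pan between -0.027 and 0.027 m and y of sleeve_b_center in the frame of red_pan between -0.027 and 0.027 m and z of sleeve_b_center in the frame of red_pan between 0.016 and 0.029 m and angle between sleeve_b_center's own z axis and vertical below 0.4 rad and value of joint rocker below -0.14 rad and linear speed of sleeve_b below 0.02 m/s and horizontal distance between sleeve_a_center and pad_black_top below 0.03 m and angle between sleeve_a_center's own z axis and vertical below 0.15 rad))); the robot touches nothing.
It fails at once if a bystander is moved by more than 30 mm (distance of any of reagent_bottle, petri_dish, pen, beaker, amber_bottle from where it was at the start of the episode above 0.03 m).
It fails at once if the waiting sleeve leaves the black pad (neither sleeve within 40 mm of the pad's middle) (horizontal distance between each of sleeve_a_center, sleeve_b_center and pad_black_top above 0.04 m).
It also fails if it takes over 45 s, if anything falls off the work surface, if the arm or the gripper's body presses on something with over 40 N, if the wrist force passes 120 N, or if a joint passes its speed limit or range.

### The arm

A 7-joint arm with a two-finger parallel gripper is mounted at the origin on the work surface. World frame = base frame: x ahead of the robot, y to its left, z up, the work surface at z = 0. Lengths are in m, angles in rad, forces in N, time in s.
With the tool pointing down it reaches from about 0.4 to 0.85 m from the base axis. Payload 10.4 kg.
Tool frame: the origin (TCP) lies midway between the tips of the shut fingers; the grasp point (between the pads) lies 19 mm behind it; z points along the fingers, y is the line along which they close (so a half turn about z gives the same grasp; the last joint's range is limited). The gripper opens to 87 mm and grips with 3 to 60 N. Pads are 19 mm wide; open, the fingers measure 117 mm over their backs; the gripper's body (75 mm by 190 mm) begins 51 mm behind the grasp point.
Start: joints at [1.199, 0.332, -0.065, 1.46, 0.022, 1.35, -0.088], TCP at [0.214, -0.587, 0.184] pointing down, gripper open.
Joint ranges: [-2.6, 2.6], [-0.5, 2.12], [-1.47, 1.34], [0.16, 2.42], [-1.27, 4.41], [0.06, 2.06], [-2.6, 2.6]. Speed limits (rad/s): [2.22, 2.22, 2.79, 2.79, 3.14, 3.14, 3.14].

### API

Orientations are given as a unit quaternion [x, y, z, w].
In Python, from bench import r gives the robot as it stands.
- The arm moves only by the tool carry_out, never from a script. Its argument "steps" is a list that holds one entry, the list of rows, each a list of 6 numbers: the shift along the tool's x, y, z in cm, then the turn, a rotation vector about the tool's x, y, z in rad. In form: [[[dx, dy, dz, wx, wy, wz], ...]]. A call has 1 to 20 rows; each row is the pose to reach, as a shift and turn from the pose commanded when the call began, along the tool's axes at that moment; what a row does not reach only later rows make up. A row lasts 1/12 s, in which the tool goes at most 41.7 mm and 7.16 degrees, less where a joint would pass 70% of its speed; a pose out of reach is approached as far as the arm can. A call with a gripper value outside its range is refused whole. "hand" is the closure, from -1 (fully open) to 1 (shut), set as the call begins (left out, the last holds). The fingers move at their own pace and stop on an object; "squeeze" is the grip in N (left out, the last holds). Time passes only in rows, so rows that repeat a pose let the fingers close. It gives the time, the measured TCP pose, the force, the opening and the grip force at its end, in the units of the state.
- r.read_state(): the state, without advancing time (a new reading comes with each control period).
- r.camera(name): name is "side" or "top"; returns the picture (384x512x3 uint8, red, green, blue); there is no depth.
- r.camera_params(name): a dict with "fx", "fy", "cx", "cy" (pixels), "view" (4x4, takes a point from world to camera coordinates). Camera axes: x right, y up, looking along -z (the intrinsics and any distortion apply to the point x, -y, -z); pixel columns grow to the right and rows downward; lengths in m; the calibration is good to about 2 mm. A picture is of the moment at which its call begins. camera_params takes no time and is no camera call.
- r.close_job(): hands the job in; it is judged then, once.
The state is a dict: "time": time; "joint_positions": joint angles; "joint_vel": joint speeds; "joint_torque": joint torques, N m; "ee_pos": TCP position; "eef_rot": TCP orientation; "ft_force": force on the tool from outside, world axes, zero at the start; "torque": the same for the moment, N m; "width": finger opening in m; "grip_force": force on a finger pad.
Only numpy, scipy, OpenCV 4.12 (cv2) and the standard library are available. Lean on these libraries where they do the work, as an engineer would, in place of code of your own. Each camera call takes 0.05 s, during which the arm holds its last target. There are 200 camera calls.

## Working session

There is one attempt and no reset: what is moved stays moved. The work goes in short steps, Python scripts to look and compute and a tool call to move; the robot and the scene stay as the last step left them, time stands still between calls to the robot, and variables do not carry over. Pictures are saved under pics/ and viewed, at most 10 in all, crops included, and the job is handed in when it is done.

Besides the shell and the picture viewer there is one more tool, called after "Request:" as a command line: name --argument value ..., lists and objects as JSON in quotes. carry_out: Moves the arm, as the interface text tells. Its arguments: {"type":"object","properties":{"steps":{"type":"array","items":{"type":"array","items":{"type":"array","items":{"type":"number"}}}},"hand":{"type":"number"},"squeeze":{"type":"number"}},"required":["steps"]}

```bash
mkdir -p pics; python3 - <<'E'
from bench import r
import cv2,numpy as np
for n in("top","side"):
    cv2.imwrite(f"pics/{n}0.png",r.camera(n)[:,:,::-1]); p=r.camera_params(n); print(n,{k:(np.round(v,4).tolist() if hasattr(v,'__len__') and not isinstance(v,str) else v) for k,v in p.items()})
s=r.read_state();print(s)
E
```

```text
top {'fx': 418.8079135541199, 'fy': 418.8079135541199, 'cx': 259.01459338050745, 'cy': 195.04570746440817, 'view': [[0.0271, -0.9995, 0.0156, -0.0309], [0.9882, 0.0291, 0.1504, -0.5377], [-0.1507, 0.0113, 0.9885, -0.9112], [0.0, 0.0, 0.0, 1.0]]}
side {'fx': 349.4177592303122, 'fy': 349.4177592303122, 'cx': 256.98308098961655, 'cy': 193.0350141416433, 'view': [[0.877, -0.4805, -0.0082, -0.4715], [0.3043, 0.5421, 0.7832, -0.2228], [-0.3719, -0.6894, 0.6217, -0.5928], [0.0, 0.0, 0.0, 1.0]]}
{'time': 0.1, 'joint_positions': array([ 1.19939849,  0.33284843, -0.06472249,  1.4608178 ,  0.02159204,
        1.34987972, -0.08848654]), 'joint_vel': array([-1.24669086e-04, -2.29170251e-03, -2.55308874e-03, -1.95858719e-03,
        1.06534675e-04,  1.65989198e-03,  3.26163245e-05]), 'joint_torque': array([ 6.68505018e-04, -6.24548864e+01,  2.42717931e-02, -3.90716708e+01,
       -6.14957185e-02,  3.66100855e-02,  5.67159213e-05]), 'ee_pos': array([ 0.2134898 , -0.58701029,  0.18332762]), 'eef_rot': array([ 9.84826364e-01,  1.73541457e-01, -1.28100938e-04, -6.15940558e-04]), 'ft_force': array([ 0.38023603, -1.01052316, -0.6478371 ]), 'torque': array([-0.01122996, -0.00319394,  0.0498317 ]), 'grip_force': 0.0, 'width': 0.08715628299663715}
```

View pics/top0.png

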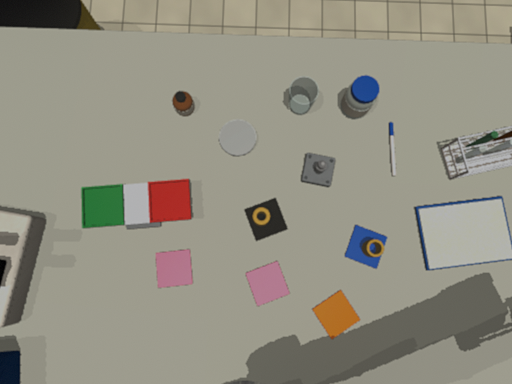

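View pics/side0.png

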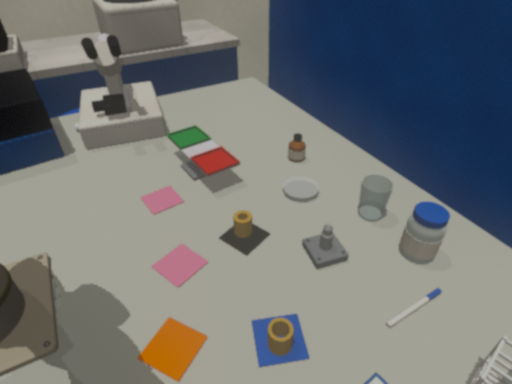

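The top view shows the blue pad at (366,246) with its sleeve at (375,248). The black pad and its sleeve are at (261,216), the gauge at (319,169), the red pan at (170,201) and the green pan at (103,206). The side view agrees, with the blue-pad sleeve at (281,336) and the pin at (327,237). Next I'll measure these and look at magnified crops.

```bash
cat > h.py <<'E'
import cv2,numpy as np
from bench import r
def ray(n,uv):
    p=r.camera_params(n);V=np.array(p["view"]);R=V[:3,:3];o=-R.T@V[:3,3]
    d=R.T@np.array([(uv[0]-p["cx"])/p["fx"],-(uv[1]-p["cy"])/p["fy"],-1.]);return o,d
def onz(n,uv,z):
    o,d=ray(n,uv);return o+d*(z-o[2])/d[2]
def proj(n,P):
    p=r.camera_params(n);V=np.array(p["view"]);c=V[:3,:3]@np.array(P)+V[:3,3]
    return np.array([p["cx"]+p["fx"]*c[0]/-c[2],p["cy"]-p["fy"]*c[1]/-c[2]])
def mask(im,lo,hi,box):
    h=cv2.cvtColor(im,cv2.COLOR_RGB2HSV);m=cv2.inRange(h,np.array(lo),np.array(hi));z=np.zeros_like(m)
    x0,y0,x1,y1=box;z[y0:y1,x0:x1]=m[y0:y1,x0:x1];return z
def big(m):
    c=max(cv2.findContours(m,cv2.RETR_EXTERNAL,cv2.CHAIN_APPROX_NONE)[0],key=cv2.contourArea);return c
E
python3 - <<'E'
from h import *
T=cv2.imread("pics/top0.png")[:,:,::-1].copy();S=cv2.imread("pics/side0.png")[:,:,::-1].copy()
def rect(n,im,lo,hi,box,z):
    c=cv2.convexHull(big(mask(im,lo,hi,box)));q=np.array([onz(n,p[0],z)[:2] for p in c]).astype(np.float32)*1000
    (x,y),s,a=cv2.minAreaRect(q);print(n,z,"c",round(x,1),round(y,1),"s",np.round(s,1),"a",round(a,1))
for nm,lo,hi,z,bt,bs in [("blue",(105,120,60),(130,255,255),.004,(335,215,395,275),(240,305,315,370)),
 ("black",(0,0,0),(179,255,60),.004,(235,190,295,245),(215,210,275,255)),
 ("green",(50,100,40),(80,255,255),.067,(70,170,130,240),(160,120,215,150)),
 ("red",(0,150,100),(8,255,255),.067,(145,170,200,230),(185,140,245,180)),
 ("gauge",(0,0,40),(179,70,135),.02,(295,148,340,190),(300,230,350,268))]:
    print(nm);rect("top",T,lo,hi,bt,z);rect("side",S,lo,hi,bs,z)
for nm,bt,bs in[("sblue",(355,230,395,265),(262,312,300,360)),("sblack",(245,200,280,232),(228,205,260,242))]:
    for n,im,b in(("top",T,bt),("side",S,bs)):
        c=big(mask(im,(12,90,50),(30,255,255),b));x,y,w,h=cv2.boundingRect(c);print(nm,n,(x,y,w,h))
def crop(im,b,k=8):return cv2.resize(im[b[1]:b[3],b[0]:b[2]],None,fx=k,fy=k,interpolation=cv2.INTER_NEAREST)
cv2.imwrite("pics/c1.png",np.vstack([np.hstack([crop(T,(350,225,400,262)),crop(T,(295,150,345,187))]),np.hstack([crop(S,(255,310,305,347+0)),crop(S,(300,220,350,257))])])[:,:,::-1])
E
```

```text
blue
top 0.004 c 431.3 -267.4 s [77.7 77.1] a 70.6
side 0.004 c 430.3 -269.5 s [75.9 75.8] a 70.5
black
top 0.004 c 488.2 -32.6 s [76.4 76. ] a 22.4Traceback (most recent call last):
  File "<stdin>", line 11, in <module>
  File "<stdin>", line 4, in rect
  File "h.py", line 15, in big
    c=max(cv2.findContours(m,cv2.RETR_EXTERNAL,cv2.CHAIN_APPROX_NONE)[0],key=cv2.contourArea);return c
ValueError: max() iterable argument is empty
```

```bash
cat > m.py <<'E'
from h import *
T=cv2.imread("pics/top0.png")[:,:,::-1].copy();S=cv2.imread("pics/side0.png")[:,:,::-1].copy()
def rect(n,im,lo,hi,box,z):
    m=mask(im,lo,hi,box)
    if m.sum()==0: print(n,"none");return
    c=cv2.convexHull(big(m));q=np.array([onz(n,p[0],z)[:2] for p in c]).astype(np.float32)*1000
    (x,y),s,a=cv2.minAreaRect(q);print(n,z,"c",round(x,1),round(y,1),"s",np.round(s,1),"a",round(a,1))
for nm,lo,hi,z,bt,bs in [
 ("black",(0,0,0),(179,120,85),.004,(235,190,295,245),(215,210,275,255)),
 ("green",(50,100,40),(80,255,255),.067,(70,170,130,240),(160,120,215,150)),
 ("red",(0,150,100),(8,255,255),.067,(145,170,200,230),(185,140,245,180)),
 ("gauge",(0,0,40),(179,70,135),.02,(295,148,340,190),(300,230,350,268))]:
    print(nm);rect("top",T,lo,hi,bt,z);rect("side",S,lo,hi,bs,z)
for nm,bt,bs in[("sblue",(355,230,395,265),(262,312,300,360)),("sblack",(245,200,280,232),(228,205,260,242))]:
    for n,im,b in(("top",T,bt),("side",S,bs)):
        m=mask(im,(10,90,50),(30,255,255),b);print(nm,n,cv2.boundingRect(m))
def crop(im,b,k=8):return cv2.resize(im[b[1]:b[3],b[0]:b[2]],None,fx=k,fy=k,interpolation=cv2.INTER_NEAREST)
cv2.imwrite("pics/c1.png",np.vstack([np.hstack([crop(T,(350,225,400,262)),crop(T,(295,150,345,187))]),np.hstack([crop(S,(255,315,305,352)),crop(S,(300,220,350,257))])])[:,:,::-1])
E
python3 m.py
```

```text
black
top 0.004 c 488.2 -32.7 s [78.1 77.9] a 22.4
side 0.004 c 487.3 -36.2 s [74.9 75.8] a 22.1
green
top 0.067 c 501.3 327.0 s [89.1 89.6] a 6.3
side 0.067 c 498.5 323.2 s [85.  85.1] a 6.5
red
top 0.067 c 517.2 181.6 s [88.7 89.2] a 6.4
side 0.067 c 515.8 176.5 s [85.1 85.2] a 5.7
gauge
top 0.02 c 606.6 -151.6 s [75.5 74.7] a 80.2
side 0.02 c 603.3 -157.3 s [91.  78.3] a 79.5
sblue top (363, 240, 21, 17)
sblue side (268, 318, 25, 36)
sblack top (252, 207, 19, 19)
sblack side (234, 211, 18, 26)
```

View pics/c1.png

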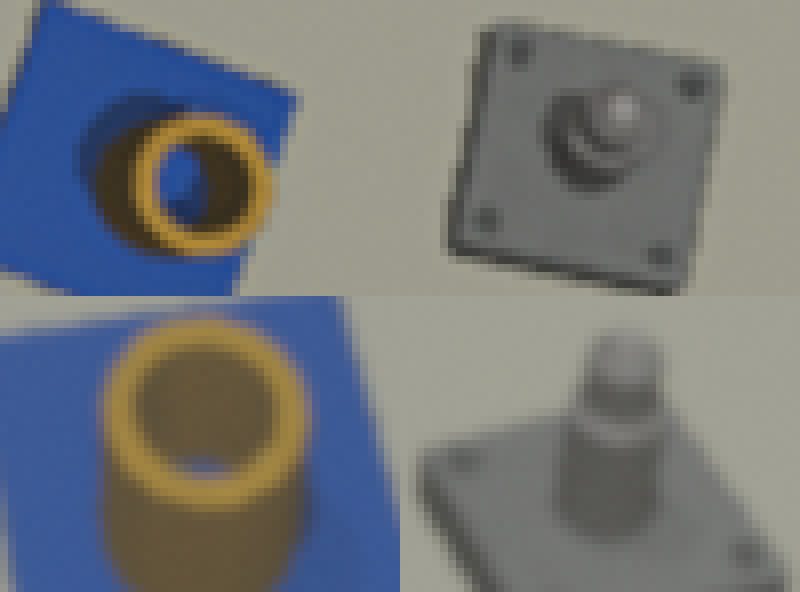

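The crop shows rim outer/inner diameters of about 142/95 px from the top and 205/145 px from the side. That's a ratio near 0.68, so this sleeve probably has the 27 mm bore. The sleeve-top centre is at (375,247.5) in the top view and (280.2,329) in the side view. The gauge screw centroid is at (318.2,168.7) in the top view.

```bash
python3 - <<'E'
from h import *
f=lambda a:np.round(a[:2]*1000,1)
print("sleeve",f(onz("top",(375,247.5),.049)),f(onz("side",(280.2,329),.049)))
print("gauge top screws",f(onz("top",(318.2,168.7),.02)),"tip",f(onz("top",(322.4,162.6),.078)))
for uv in((626,345),(617,405),(607,525)):
    pass
print("tip side",f(onz("side",((626-400)/8+300-.5,(345-296)/8+220-.5),.078)))
for uv in((463,460),(748,552)):print("screw side",f(onz("side",((uv[0]-400)/8+299.5,(uv[1]-296)/8+219.5),.02)))
for uv in((520,55),(692,85),(660,255),(487,220)):print("screw top",f(onz("top",((uv[0]-400)/8+294.5,uv[1]/8+149.5),.02)))
s=r.read_state()
from scipy.spatial.transform import Rotation as R
print(R.from_quat(s["eef_rot"]).as_matrix().round(3))
E
```

```text
sleeve [ 426.9 -276.4] [ 425.7 -278.3]
gauge top screws [ 608.3 -153.4] tip [ 609.5 -153.7]
tip side [ 606.  -155.8]
screw side [ 587.  -124.2]
screw side [ 630.2 -183.9]
screw top [ 637.4 -132.7]
screw top [ 629.9 -183.6]
screw top [ 578.6 -174.3]
screw top [ 587.5 -123.4]
[[ 0.94   0.342 -0.   ]
 [ 0.342 -0.94   0.001]
 [-0.    -0.001 -1.   ]]
```

Request:
carry_out --steps '[[[30.6, -21.8, 8, 0, 0, 0], [30.6, -21.8, 8, 0, 0, 0], [30.6, -21.8, 8, 0, 0, 0], [30.6, -21.8, 8, 0, 0, 0], [30.6, -21.8, 8, 0, 0, 0], [30.6, -21.8, 8, 0, 0, 0], [30.6, -21.8, 8, 0, 0, 0], [30.6, -21.8, 8, 0, 0, 0], [30.6, -21.8, 8, 0, 0, 0], [30.6, -21.8, 8, 0, 0, 0], [30.6, -21.8, 8, 0, 0, 0], [30.6, -21.8, 8, 0, 0, 0], [30.6, -21.8, 8, 0, 0, 0], [30.6, -21.8, 8, 0, 0, 0]]]' --hand -1 --squeeze 20

```text
time: 1.27
ee_pos: [0.4258, -0.2796, 0.1042]
eef_rot: [0.985, 0.172, -0.0, 0.0]
ft_force: [0.7, 0.3, 0.9]
width: 0.0866
grip_force: 0.0
```

Request:
carry_out --steps '[[[0.15, -0.2, 3.5, 0, 0, 0], [0.15, -0.2, 6.5, 0, 0, 0], [0.15, -0.2, 8.4, 0, 0, 0], [0.15, -0.2, 8.9, 0, 0, 0], [0.15, -0.2, 8.9, 0, 0, 0], [0.15, -0.2, 8.9, 0, 0, 0], [0.15, -0.2, 8.9, 0, 0, 0]]]'

```text
time: 1.85
ee_pos: [0.4284, -0.2765, 0.0167]
eef_rot: [0.985, 0.173, 0.001, 0.001]
ft_force: [0.1, 1.5, -0.2]
width: 0.0869
grip_force: 0.0
```

Request:
carry_out --steps '[[[0, 0, 0, 0, 0, 0], [0, 0, 0, 0, 0, 0], [0, 0, 0, 0, 0, 0], [0, 0, 0, 0, 0, 0], [0, 0, 0, 0, 0, 0], [0, 0, 0, 0, 0, 0], [0, 0, 0, 0, 0, 0], [0, 0, 0, 0, 0, 0], [0, 0, 0, 0, 0, 0], [0, 0, 0, 0, 0, 0], [0, 0, 0, 0, 0, 0], [0, 0, 0, 0, 0, 0]]]' --hand 1 --squeeze 20

```text
time: 2.85
ee_pos: [0.4274, -0.2755, 0.015]
eef_rot: [0.985, 0.174, -0.0, 0.0]
ft_force: [-0.1, -0.9, -0.6]
width: 0.0149
grip_force: 0.0
```

The fingers closed to 15 mm, so they missed the sleeve. I'll take a look.

```bash
python3 - <<'E'
from h import *
a=r.camera("top")[200:300,320:432];b=r.camera("side")[270:384,220:348]
k=lambda x:cv2.resize(x,(400,400*x.shape[0]//x.shape[1]),interpolation=cv2.INTER_CUBIC)[:355]
cv2.imwrite("pics/g1.png",np.hstack([k(a),k(b)])[:,:,::-1]);s=r.read_state();print(s["ee_pos"],s["width"],s["grip_force"])
E
```

```text
[ 0.4274516  -0.27553575  0.01507032] 0.007008696572759685 0.0
```

View pics/g1.png

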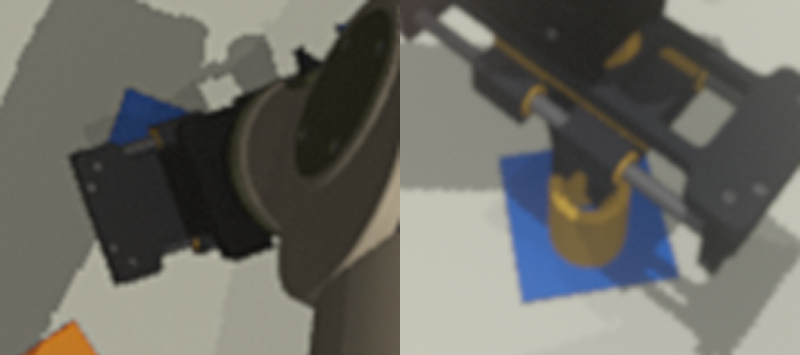

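The side view shows the sleeve still at about (281,343), with the shut fingers overlapping its top. I'll project the TCP into a larger crop to see where they really are.

```bash
python3 - <<'E'
from h import *
s=r.read_state();im=r.camera("side");b=(235,285,335,360);k=8
c=cv2.resize(im[b[1]:b[3],b[0]:b[2]],None,fx=k,fy=k,interpolation=cv2.INTER_CUBIC)
c=cv2.convertScaleAbs(c,alpha=1.5,beta=15)
for z,col in((0,(255,0,0)),(.019,(0,255,0)),(.034,(255,255,0)),(.049,(255,0,255)),(.07,(255,255,255))):
    q=proj("side",s["ee_pos"]+[0,0,z]);print(z,q.round(1));cv2.circle(c,tuple(((q-b[:2]+.5)*k).astype(int).tolist()),5,col,-1)
cv2.imwrite("pics/g2.png",c[:,:,::-1]);print(s["width"],s["eef_rot"],s["ee_pos"],s["time"])
E
```

```text
0 [279.5 338.7]
0.019 [279.9 332.3]
0.034 [280.2 327. ]
0.049 [280.6 321.5]
0.07 [281.1 313.5]
0.007008696572759685 [9.84825729e-01 1.73546194e-01 2.40635189e-05 4.20309763e-05] [ 0.4274516  -0.27553575  0.01507032] 2.95
```

View pics/g2.png

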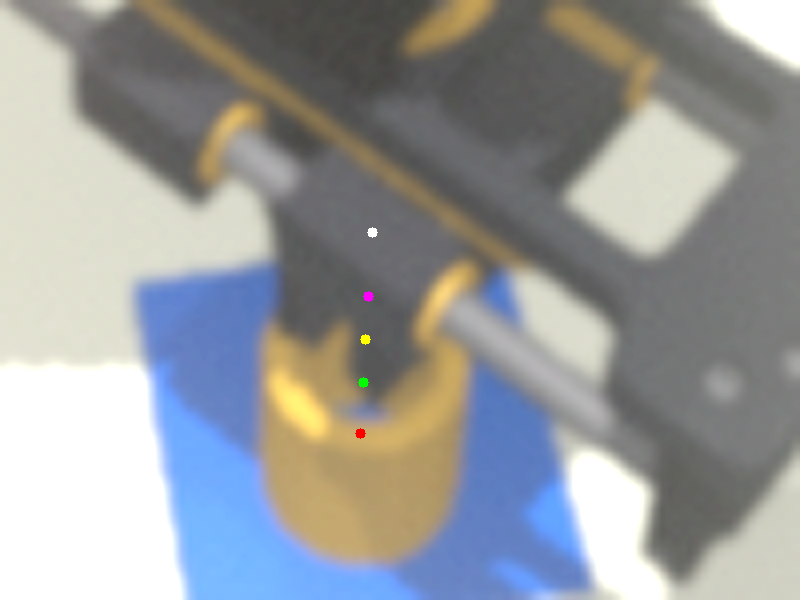

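The image shows both shut fingertips just above the sleeve's rim. They appear about 30 mm higher than the reported TCP z. I'll open and check the tips against their expected projections.

Request:
carry_out --steps '[[[0, 0, 0, 0, 0, 0], [0, 0, 0, 0, 0, 0], [0, 0, 0, 0, 0, 0], [0, 0, 0, 0, 0, 0], [0, 0, 0, 0, 0, 0], [0, 0, 0, 0, 0, 0], [0, 0, 0, 0, 0, 0], [0, 0, 0, 0, 0, 0], [0, 0, 0, 0, 0, 0], [0, 0, 0, 0, 0, 0], [0, 0, 0, 0, 0, 0], [0, 0, 0, 0, 0, 0], [0, 0, 0, 0, 0, 0]]]' --hand -1

```text
time: 4.08
ee_pos: [0.4274, -0.2756, 0.0151]
eef_rot: [0.985, 0.173, 0.0, 0.0]
ft_force: [-0.5, 0.1, 0.2]
width: 0.0817
grip_force: 0.0
```

```bash
python3 - <<'E'
from h import *
from scipy.spatial.transform import Rotation as R
s=r.read_state();im=r.camera("side");b=(225,280,341,366);k=6.8
c=cv2.resize(im[b[1]:b[3],b[0]:b[2]],None,fx=k,fy=k,interpolation=cv2.INTER_CUBIC)
c=cv2.convertScaleAbs(c,alpha=1.5,beta=15);M=R.from_quat(s["eef_rot"]).as_matrix()
for sg in(-1,1):
  for z,col in((0,(255,0,0)),(-.019,(0,255,0)),(-.034,(255,0,255))):
    q=proj("side",s["ee_pos"]+M@[0,sg*s["width"]/2,z]);cv2.circle(c,tuple(((q-b[:2]+.5)*k).astype(int).tolist()),5,col,-1)
cv2.imwrite("pics/g3.png",c[:,:,::-1]);print(s["width"],s["ee_pos"],s["time"])
E
```

```text
0.08174911949004728 [ 0.42742207 -0.27555611  0.01505373] 4.0833
```

View pics/g3.png

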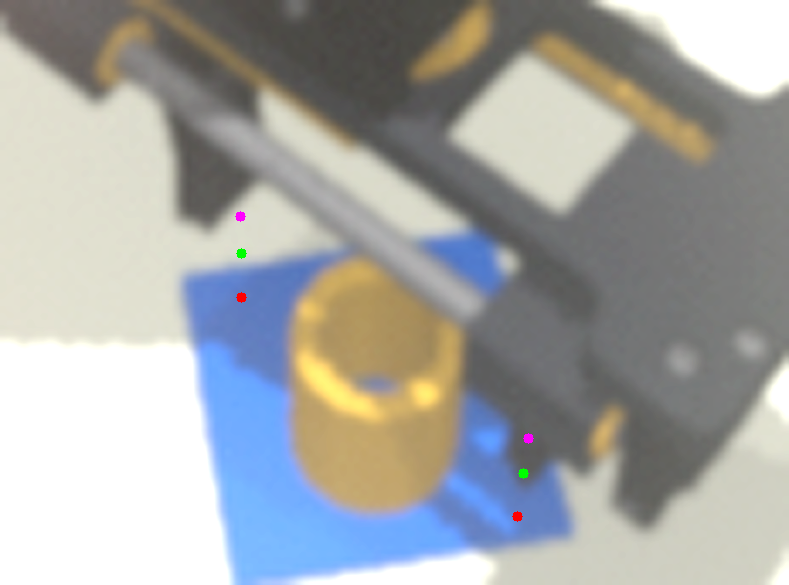

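The open fingertips are at about (205,230) and (530,487) in the crop. That puts their midpoint clearly above the projected TCP, so the physical tips really are about 25-35 mm higher than reported. I'll go down in small steps and watch the force.

Request:
carry_out --steps '[[[0, 0, 0.3, 0, 0, 0], [0, 0, 0.6, 0, 0, 0], [0, 0, 0.9, 0, 0, 0], [0, 0, 0.9, 0, 0, 0]]]'

```text
time: 4.47
ee_pos: [0.4269, -0.2752, 0.0052]
eef_rot: [0.985, 0.174, -0.0, -0.0]
ft_force: [0.5, 0.1, -0.3]
width: 0.0868
grip_force: 0.0
```

Request:
carry_out --steps '[[[0, 0, 0.2, 0, 0, 0], [0, 0, 0.4, 0, 0, 0], [0, 0, 0.4, 0, 0, 0]]]'

```text
time: 4.72
ee_pos: [0.4272, -0.2754, 0.0016]
eef_rot: [0.985, 0.174, -0.0, -0.0]
ft_force: [-0.6, -0.3, -0.4]
width: 0.0873
grip_force: 0.0
```

Request:
carry_out --steps '[[[0, 0, 0.2, 0, 0, 0], [0, 0, 0.4, 0, 0, 0], [0, 0, 0.5, 0, 0, 0], [0, 0, 0.5, 0, 0, 0]]]'

```text
time: 5.05
ee_pos: [0.4273, -0.2754, -0.0032]
eef_rot: [0.985, 0.174, -0.0, -0.0]
ft_force: [-0.3, 0.2, 0.3]
width: 0.0868
grip_force: 0.0
```

```bash
python3 - <<'E'
from h import *
from scipy.spatial.transform import Rotation as R
s=r.read_state();im=r.camera("side");b=(225,280,341,366);k=6.8
c=cv2.resize(im[b[1]:b[3],b[0]:b[2]],None,fx=k,fy=k,interpolation=cv2.INTER_CUBIC)
c=cv2.convertScaleAbs(c,alpha=1.5,beta=15);M=R.from_quat(s["eef_rot"]).as_matrix()
for sg in(-1,1):
  for z,col in((0,(255,0,0)),(-.02,(0,255,0)),(-.04,(255,0,255))):
    q=proj("side",s["ee_pos"]+M@[0,sg*(s["width"]/2+.0075),z]);cv2.circle(c,tuple(((q-b[:2]+.5)*k).astype(int).tolist()),4,col,-1)
cv2.imwrite("pics/g4.png",c[:,:,::-1]);print(s["width"],s["ee_pos"],s["time"])
E
```

```text
0.08675725432394114 [ 0.4272666  -0.2754422  -0.00322289] 5.05
```

View pics/g4.png

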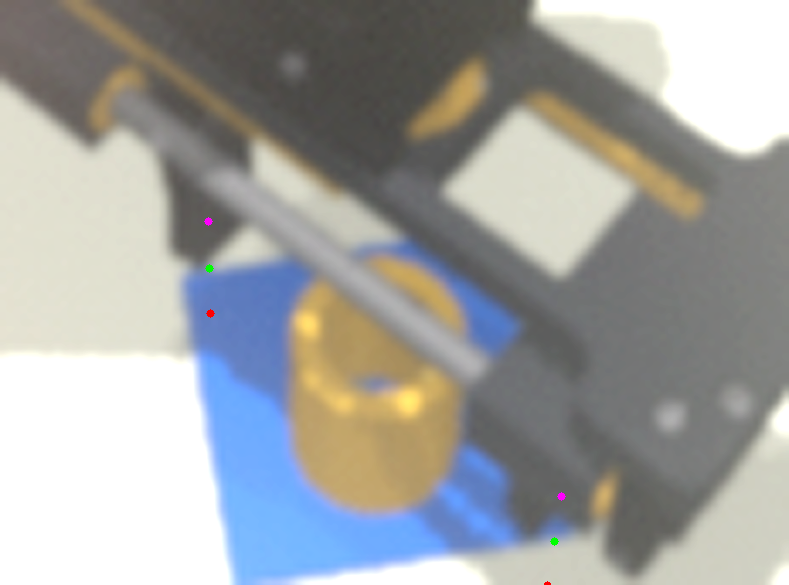

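The reported z is below zero with no contact, so the reading has an offset of at least 20 mm. The tips at (200,262) and (530,535) straddle the sleeve, and by the picture they are at z≈0.02-0.03. I'll go down 4 mm more and close.

Request:
carry_out --steps '[[[0, 0, 0.2, 0, 0, 0], [0, 0, 0.4, 0, 0, 0], [0, 0, 0.4, 0, 0, 0], [0, 0, 0.4, 0, 0, 0], [0, 0, 0.4, 0, 0, 0], [0, 0, 0.4, 0, 0, 0], [0, 0, 0.4, 0, 0, 0], [0, 0, 0.4, 0, 0, 0], [0, 0, 0.4, 0, 0, 0], [0, 0, 0.4, 0, 0, 0], [0, 0, 0.4, 0, 0, 0], [0, 0, 0.4, 0, 0, 0]]]' --hand 1 --squeeze 15

```text
time: 6.1
ee_pos: [0.4276, -0.2759, -0.0068]
eef_rot: [0.985, 0.173, 0.0, 0.0]
ft_force: [0.5, -2.2, 0.2]
width: 0.0397
grip_force: 15.0
```

Request:
carry_out --steps '[[[0, 0, 0, 0, 0, 0], [0, 0, -1, 0, 0, 0], [0, 0, -3, 0, 0, 0], [0, 0, -6, 0, 0, 0], [0, 0, -9, 0, 0, 0], [0, 0, -10.5, 0, 0, 0], [0, 0, -11, 0, 0, 0], [0, 0, -11, 0, 0, 0]]]' --squeeze 35

```text
time: 6.77
ee_pos: [0.4278, -0.2756, 0.1042]
eef_rot: [0.985, 0.174, 0.001, 0.001]
ft_force: [1.8, -0.3, -3.3]
width: 0.0394
grip_force: 35.0
```

Request:
carry_out --steps '[[[21.3, -5.35, 0, 0, 0, 0], [21.3, -5.35, 0, 0, 0, 0], [21.3, -5.35, 0, 0, 0, 0], [21.3, -5.35, 0, 0, 0, 0], [21.3, -5.35, 0, 0, 0, 0], [21.3, -5.35, 0, 0, 0, 0], [21.3, -5.35, 0, 0, 0, 0], [21.3, -5.35, 0, 0, 0, 0], [21.3, -5.35, 0, 0, 0, 0], [21.3, -5.35, 0, 0, 0, 0]]]'

```text
time: 7.6
ee_pos: [0.608, -0.1537, 0.1023]
eef_rot: [0.985, 0.173, -0.001, 0.0]
ft_force: [-0.6, 0.0, -3.7]
width: 0.039
grip_force: 35.0
```

```bash
python3 - <<'E'
from h import *
im=r.camera("side");s=r.read_state();print(s["ee_pos"],s["time"])
b=(285,180,365,255);k=8
c=cv2.resize(im[b[1]:b[3],b[0]:b[2]],None,fx=k,fy=k,interpolation=cv2.INTER_CUBIC)
c=cv2.convertScaleAbs(c,alpha=1.3,beta=10)
cv2.imwrite("pics/g5.png",c[:,:,::-1])
E
```

```text
[ 0.60827272 -0.15370496  0.10262923] 7.65
```

View pics/g5.png

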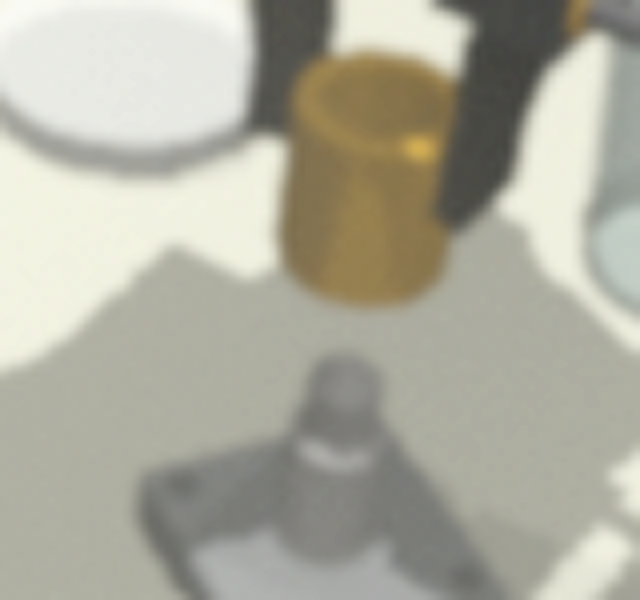

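The side crop shows the held sleeve upright, its rim spanning x≈293-457 and its lower edge at y≈305. The pin's nose is below at (346,385). I'll turn these into offsets.

```bash
python3 - <<'E'
from h import *
from scipy.optimize import least_squares
f=lambda u,v:((u+.5)/8-.5+285,(v+.5)/8-.5+180)
t=np.linspace(0,2*np.pi,180)
def circ(x,y,z,R):return np.array([proj("side",(x+R*np.cos(a),y+R*np.sin(a),z)) for a in t])
def feats(p):
    T=circ(p[0],p[1],p[2]+.045,.02);B=circ(p[0],p[1],p[2],.02)
    return np.array([T[:,0].min(),T[:,1].min(),B[:,1].max(),B[:,0].min(),B[:,0].max()])
ob=np.array([f(293,0)[0],f(0,51)[1],f(0,305)[1],f(281,0)[0],f(445,0)[0]])
s=least_squares(lambda p:feats(p)-ob,[.608,-.154,.113],x_scale=.01);print("sleeve",s.x.round(4),s.fun.round(2))
# pin: nose x extremes (at z~.065), tip top
def pf(p):
    N=circ(p[0],p[1],.072,.009);L=circ(p[0],p[1],.037,.012)
    return np.array([N[:,0].min(),N[:,0].max(),L[:,0].min(),L[:,0].max(),circ(p[0],p[1],.02,.012)[:,1].max()])
po=np.array([f(309,0)[0],f(382,0)[0],f(284,0)[0],f(372,0)[0],f(0,565)[1]])
s2=least_squares(lambda p:pf(p)-po,[.608,-.154],x_scale=.01);print("pin",s2.x.round(4),s2.fun.round(2))
print("tip top", ((proj("side",(s2.x[0],s2.x[1],.078))-[285,180]+.5)*8).round())
E
```

```text
Traceback (most recent call last):
  File "h.py", line 9, in proj
    p=r.camera_params(n);V=np.array(p["view"]);c=V[:3,:3]@np.array(P)+V[:3,3]
ValueError: time passes only in moves, steps and waits
```

```bash
sed -i 's/^def ray/import functools\ncp=functools.lru_cache(None)(lambda n:r.camera_params(n))\ndef ray/; s/p=r.camera_params(n)/p=cp(n)/' h.py; python3 - <<'E'
from h import *
f=lambda u,v:((u+.5)/8-.5+285,(v+.5)/8-.5+180)
def c(u,v,z,off):
    o,d=ray("side",f(u,v));P=onz("side",f(u,v),z);h=d[:2]/np.linalg.norm(d[:2]);return ((P[:2]+h*off)*1000).round(1)
print("sleeve bottom-front",c(364,305,.113,.02),"top-rear",c(374,51,.158,-.02))
print("pin foot-front",c(329,566,.02,.012),"nose axis",c(346,352,.078,-.006),"step front",c(334,470,.055,.012))
E
```

```text
sleeve bottom-front [ 610.  -154.2] top-rear [ 601.4 -153.6]
pin foot-front [ 610.8 -156.3] nose axis [ 605.4 -155.6] step front [ 607.5 -155.9]
```

Request:
carry_out --steps '[[[0, 0.1, 1.5, 0, 0, 0], [0, 0.1, 3, 0, 0, 0], [0, 0.1, 3.8, 0, 0, 0], [0, 0.1, 4.3, 0, 0, 0], [0, 0.1, 4.8, 0, 0, 0], [0, 0.1, 5.1, 0, 0, 0], [0, 0.1, 5.1, 0, 0, 0]]]'

```text
time: 8.23
ee_pos: [0.6095, -0.1535, 0.0518]
eef_rot: [0.985, 0.173, -0.0, -0.0]
ft_force: [0.6, -0.3, -3.4]
width: 0.039
grip_force: 35.0
```

Request:
carry_out --steps '[[[0, 0, 0.2, 0, 0, 0], [0, 0, 0.4, 0, 0, 0], [0, 0, 0.6, 0, 0, 0], [0, 0, 0.8, 0, 0, 0], [0, 0, 0.8, 0, 0, 0]]]'

```text
time: 8.65
ee_pos: [0.6094, -0.1534, 0.0436]
eef_rot: [0.985, 0.174, -0.0, -0.0]
ft_force: [0.9, -1.0, -1.7]
width: 0.0389
grip_force: 35.0
```

Request:
carry_out --steps '[[[0, 0, 0.2, 0, 0, 0], [0, 0, 0.4, 0, 0, 0], [0, 0, 0.4, 0, 0, 0]]]'

```text
time: 8.9
ee_pos: [0.6094, -0.1534, 0.0396]
eef_rot: [0.985, 0.174, -0.0, -0.0]
ft_force: [-1.2, 1.1, -2.1]
width: 0.0389
grip_force: 35.0
```

Request:
carry_out --steps '[[[0, 0, 0.4, 0, 0, 0], [0, 0, 0.8, 0, 0, 0], [0, 0, 1.2, 0, 0, 0], [0, 0, 1.6, 0, 0, 0], [0, 0, 2.0, 0, 0, 0], [0, 0, 2.4, 0, 0, 0], [0, 0, 2.6, 0, 0, 0], [0, 0, 2.6, 0, 0, 0]]]'

```text
time: 9.57
ee_pos: [0.6093, -0.1533, 0.0134]
eef_rot: [0.985, 0.174, -0.0, -0.0]
ft_force: [-0.2, 0.3, -2.7]
width: 0.0395
grip_force: 35.0
```

Request:
carry_out --steps '[[[0, 0, 0.15, 0, 0, 0], [0, 0, 0.3, 0, 0, 0], [0, 0, 0.3, 0, 0, 0]]]'

```text
time: 9.82
ee_pos: [0.6096, -0.1534, 0.0109]
eef_rot: [0.985, 0.174, -0.0, 0.0]
ft_force: [-0.1, -0.4, -2.5]
width: 0.0393
grip_force: 35.0
```

Request:
carry_out --steps '[[[0, 0, 0.1, 0, 0, 0], [0, 0, 0.2, 0, 0, 0], [0, 0, 0.2, 0, 0, 0], [0, 0, 0.2, 0, 0, 0]]]'

```text
time: 10.15
ee_pos: [0.6098, -0.1535, 0.0093]
eef_rot: [0.985, 0.174, 0.0, 0.0]
ft_force: [-0.7, 0.1, 0.3]
width: 0.0394
grip_force: 35.0
```

Request:
carry_out --steps '[[[0, 0, 0.05, 0, 0, 0], [0, 0, 0.1, 0, 0, 0], [0, 0, 0.1, 0, 0, 0], [0, 0, 0.1, 0, 0, 0], [0, 0, 0.1, 0, 0, 0]]]'

```text
time: 10.57
ee_pos: [0.61, -0.1535, 0.0092]
eef_rot: [0.985, 0.173, 0.0, 0.0]
ft_force: [-3.7, -0.2, 8.4]
width: 0.039
grip_force: 35.0
```

The sleeve went fully down onto the base at a height matching 20 mm, with an 11 N reaction, so it fits and goes to the green pan.

Request:
carry_out --steps '[[[0, 0, -1, 0, 0, 0], [0, 0, -3, 0, 0, 0], [0, 0, -6, 0, 0, 0], [0, 0, -9, 0, 0, 0], [0, 0, -9.6, 0, 0, 0], [0, 0, -9.6, 0, 0, 0], [0.4, -3, -9.6, 0, 0, 0], [0.8, -6.5, -9.6, 0, 0, 0.05], [1.3, -10, -9.6, 0, 0, 0.1], [1.7, -13.5, -9.6, 0, 0, 0.15], [2.2, -17, -9.6, 0, 0, 0.2], [2.6, -20.5, -9.6, 0, 0, 0.235], [3.1, -24, -9.6, 0, 0, 0.235], [3.5, -27.5, -9.6, 0, 0, 0.235], [4, -31, -9.6, 0, 0, 0.235], [4.4, -34.5, -9.6, 0, 0, 0.235], [4.9, -38, -9.6, 0, 0, 0.235], [5.3, -41.5, -9.6, 0, 0, 0.235], [5.8, -45, -9.6, 0, 0, 0.235], [6.2, -48.2, -9.6, 0, 0, 0.235]]]'

```text
time: 12.23
ee_pos: [0.5015, 0.3223, 0.1023]
eef_rot: [0.998, 0.057, -0.001, 0.0]
ft_force: [0.4, -0.0, -3.6]
width: 0.039
grip_force: 35.0
```

Request:
carry_out --steps '[[[0, 0, 0, 0, 0, 0], [0, 0, 0, 0, 0, 0], [0, 0, 0, 0, 0, 0]]]'

```text
time: 12.48
ee_pos: [0.5027, 0.3198, 0.1025]
eef_rot: [0.998, 0.057, -0.001, 0.001]
ft_force: [-0.4, -1.2, -2.9]
width: 0.0393
grip_force: 35.0
```

```bash
python3 - <<'E'
from h import *
im=r.camera("side");t=r.camera("top");s=r.read_state();print(s["ee_pos"],s["eef_rot"],s["time"],s["ft_force"])
b=(140,85,240,165);k=5
c=cv2.resize(im[b[1]:b[3],b[0]:b[2]],None,fx=k,fy=k,interpolation=cv2.INTER_CUBIC)
d=cv2.resize(t[150:270,60:170],None,fx=400/120,fy=400/120)[:, :300]
cv2.imwrite("pics/g6.png",np.hstack([c,d])[:,:,::-1])
E
```

```text
[0.50350686 0.31902351 0.1030831 ] [ 9.98434527e-01  5.59267105e-02 -4.68807176e-04  6.91781542e-04] 12.5833 [ 0.34872877 -0.3968653  -2.17989011]
```

View pics/g6.png

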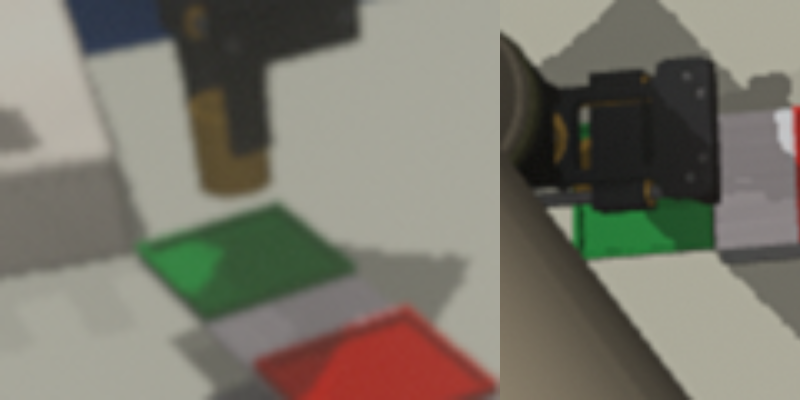

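The side crop shows the sleeve above the green pan at about (235,185), slightly short of the pan's middle at (247,262). I'll lower it with a 7 mm outward shift, tilting with the tray.

Request:
carry_out --steps '[[[0, -0.7, 1.5, 0, 0, 0], [0, -0.7, 3, 0, 0, 0], [0, -0.7, 4.2, 0, 0, 0], [0, -0.7, 4.8, 0, 0, 0], [0, -0.7, 5.2, 0, 0, 0], [0, -0.7, 5.4, -0.03, 0, 0], [0, -0.7, 5.6, -0.06, 0, 0], [0, -0.7, 5.8, -0.09, 0, 0], [0, -0.7, 6.0, -0.12, 0, 0], [0, -0.7, 6.2, -0.15, 0, 0], [0, -0.7, 6.4, -0.18, 0, 0], [0, -0.7, 6.5, -0.2, 0, 0], [0, -0.7, 6.5, -0.2, 0, 0], [0, -0.7, 6.5, -0.2, 0, 0]]]'

```text
time: 13.75
ee_pos: [0.5023, 0.3282, 0.039]
eef_rot: [0.993, 0.057, 0.006, 0.099]
ft_force: [0.2, 0.7, -2.3]
width: 0.039
grip_force: 35.0
```

Request:
carry_out --steps '[[[0, 0, 0.1, 0, 0, 0], [0, 0, 0.2, 0, 0, 0], [0, 0, 0.25, 0, 0, 0], [0, 0, 0.25, 0, 0, 0]]]'

```text
time: 14.08
ee_pos: [0.5028, 0.3267, 0.0366]
eef_rot: [0.993, 0.056, 0.006, 0.1]
ft_force: [0.2, -0.8, -2.3]
width: 0.0392
grip_force: 35.0
```

Request:
carry_out --steps '[[[0, 0, 0, 0, 0, 0], [0, 0, 0, 0, 0, 0], [0, 0, 0, 0, 0, 0], [0, 0, 0, 0, 0, 0], [0, 0, 0, 0, 0, 0], [0, 0, 0, 0, 0, 0]]]' --hand -0.28

```text
time: 14.58
ee_pos: [0.5025, 0.3273, 0.0367]
eef_rot: [0.993, 0.057, 0.006, 0.1]
ft_force: [0.5, 0.1, -0.8]
width: 0.0553
grip_force: 0.0
```

Released. I'll retreat along the tool axis, then level off and move clear.

Request:
carry_out --steps '[[[0, 0, -1, 0, 0, 0], [0, 0, -2.5, 0, 0, 0], [0, 0, -4.5, 0, 0, 0], [0, 0, -7, 0, 0, 0], [0, 0, -10, 0, 0, 0], [-3, 0, -13, 0, 0, 0], [-7, 2, -15, 0, 0, 0], [-10, 5, -16, 0, 0, 0], [-12, 9, -17, 0, 0, 0], [-13, 13, -18, 0, 0, 0], [-14, 17, -18, 0, 0, 0], [-14, 20, -18, 0, 0, 0], [-14, 22, -18, 0, 0, 0], [-14, 22, -18, 0, 0, 0]]]'

```text
time: 15.75
ee_pos: [0.3846, 0.1283, 0.259]
eef_rot: [0.994, 0.053, 0.007, 0.1]
ft_force: [0.1, -0.1, -0.2]
width: 0.0559
grip_force: 0.0
```

```bash
python3 - <<'E'
from h import *
im=r.camera("side");t=r.camera("top");s=r.read_state();print(s["ee_pos"],s["time"],s["ft_force"])
c=cv2.resize(im[85:245,140:290],None,fx=2.6,fy=2.6,interpolation=cv2.INTER_CUBIC)
d=cv2.resize(t[60:260,60:260],(400,416))
cv2.imwrite("pics/g7.png",np.hstack([c,d])[:,:,::-1])
E
```

```text
[0.38378133 0.13252463 0.25771216] 15.85 [ 0.53906525  0.82751449 -1.03790215]
```

View pics/g7.png

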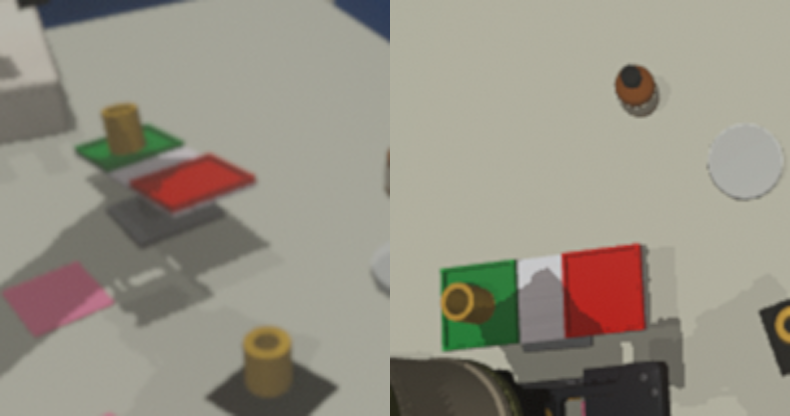

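The sleeve stands near the middle of the green pan, with the tray tipped to green. In the top crop its base is at about (480,302) and the pan centre at about (480,306). The other sleeve is still on the black pad and the arm is clear.

```bash
python3 -c "
from bench import r
print(r.close_job())"
```

```text
the job is handed in; nothing more can be done
None
```

I've handed the job in: the blue-pad sleeve went fully down on the gauge, so I stood it in the green pan; the tray tipped to green and the other sleeve stayed on the black pad.

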